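# Centre the porcelain darning egg on its display plinth

## Robot

A 6-joint arm with a two-finger parallel gripper is mounted at the origin on the work surface. World frame = base frame: x ahead of the robot, y to its left, z up, the work surface at z = 0. Lengths are in m, angles in degrees, forces in N, time in s.
With the tool pointing down it reaches from about 0.4 to 0.825 m from the base axis. Payload 7 kg.
Tool frame: the origin (TCP) lies at the centre of the arm's flange, where the gripper is bolted on; the fingertips stand 178 mm ahead of it and the grasp point (between the pads) lies 159 mm ahead of it (r.tips_ahead is the z of the fingertips in the tool frame, in m); z points along the fingers, y is the line along which they close (so a half turn about z gives the same grasp; the last joint's range is limited). The gripper opens to 88 mm and grips with 3 to 60 N. Pads are 19 mm wide; open, the fingers measure 130 mm over their backs; the gripper's body (78 mm by 193 mm) begins 47 mm behind the grasp point.
Start: joints at [81.308, 20.546, 0.682, 0, -70.136, -16.507], TCP at [0.287, 0.611, 0.405] pointing down, gripper open.
Joint ranges: [-176.03, 176.03], [-82.01, 121.73], [-58.28, 71.71], [-173.87, 95.51], [-174.79, -0.11], [-173.66, 173.66]. Speed limits (degrees/s): [136.94, 136.94, 172.46, 180, 180, 180].

## Interface

Orientations are given as [roll, pitch, yaw] about the fixed x, y, z axes, in that order (R = Rz(yaw) Ry(pitch) Rx(roll)).
In Python, from plant import r gives the robot as it stands. The module is installed in compiled form; this text tells all that it offers.
- The arm moves only by the shell command python3 -m pendant 'ROWS' [FORCE]. ROWS is JSON, a list that holds one entry, the list of rows, each a list of 7 numbers: the shift along the tool's x, y, z in m, then the turn, a rotation vector about the tool's x, y, z in degrees, then the gripper command: -1 is shut, 1 is fully open, values between are in proportion. A call has 1 to 5 rows; each row is the pose to reach, as a shift and turn from the pose commanded when the call began, along the tool's axes at that moment; what a row does not reach only later rows make up. A row lasts 1/10 s, in which the tool goes at most 50 mm and 8.59 degrees, less where a joint would pass 70% of its speed; a pose out of reach is approached as far as the arm can. A call with a gripper value outside its range is refused whole. The fingers move at their own pace and stop on an object; FORCE is the grip in N (left out, the last holds). Time passes only in rows, so rows that repeat a pose let the fingers close. It gives the time, the measured TCP pose, the force, the opening and the grip force at its end, in the units of the state.
- r.get_state(): the state, without advancing time (a new reading comes with each control period).
- r.capture(name): name is "scene" or "top" or "wrist"; returns the picture (384x512x3 uint8, red, green, blue); there is no depth.
- r.camera_params(name): a dict with "fx", "fy", "cx", "cy" (pixels), "R" (3x3) and "t" (3): a world point X has camera coordinates R X + t. Camera axes: x right, y down, z forward; pixel columns grow to the right and rows downward; lengths in m; the calibration is good to about 2 mm. The wrist camera is an equidistant fisheye: a pixel r from the principal point sees the ray r / f radians off the axis. A picture is of the moment at which its call begins: read the wrist's pose just before it. camera_params takes no time and is no camera call; for the wrist camera it gives the pose at the moment of the call.
- r.close_job(): hands the job in; it is judged then, once.
The state is a dict: "time_s": time; "joints": joint angles; "qd": joint speeds; "joint_torque": joint torques, N m; "tcp_pos": TCP position; "eef_rot": TCP orientation; "contact_force": force on the tool from outside, world axes, zero at the start; "moment": the same for the moment, N m; "gripper_width": finger opening in m; "gripper_force": force on a finger pad.
Only numpy, scipy, OpenCV 4.12 (cv2) and the standard library are available. Lean on these libraries where they do the work, as an engineer would, in place of code of your own. Each camera call takes 0.05 s, during which the arm holds its last target. There are 200 camera calls.

## Task

The porcelain darning egg stands off to one side on its little round wooden plinth on the shop counter. Nudge its foot with light taps of the fingertips until it stands upright in the middle of the plinth; it is top-heavy, so do not tip it, knock it off, squeeze it or lift it. Leave the spool, the thimble and the tin where they are, and take the hand away.

Things in the scene. Friction and masses are not known exactly. Their poses are not given: they have to be found in the camera images.
- plinth: round dark-wood display plinth, fixed to the counter, upright; 45 mm high, flat top 84 mm in diameter (its skirt at the counter is 94 mm in diameter). Origin at the centre of its underside, on the counter; z up. Turning about z makes no difference.
- plinth_top (a point): centre of the plinth's flat top face, 45 mm above the counter: the spot over which the egg should stand
- egg: loose white porcelain darning egg on a wooden foot, round about its upright z axis, 65 mm tall, about 100 g. From below: flat disc foot 40 mm in diameter, 9 mm thick (widest part); stem 12 mm in diameter up to 17 mm; egg at most 34 mm in diameter, 39 mm up. Origin at the centre of the foot's underside, which rests on the plinth top, at the start 19 to 28 mm off its centre to any side
- egg_middle (a point): centre of the porcelain egg, on its axis 39 mm above the foot's underside; nearly all the weight is here. Pushed this high it tips over; pushed low on the foot disc it slides (about 1 N) and stops when the pushing stops
- spool: bystander: loose bare wooden spool standing on the counter, 38 mm in diameter, 50 mm tall; origin at the centre of its underside
- thimble: bystander: loose brass thimble standing on the counter, 21 mm in diameter, 25 mm tall; origin at the centre of its underside
- tin: bystander: loose round painted metal button tin with closed lid standing on the counter, 66 mm in diameter, 36 mm tall; origin at the centre of its underside
There are look-alikes about, which are no part of the job. Leave any pink look-alike of the egg alone.

How it is judged:
By the outcome, as a careful person would: the job done as asked, in the order asked, and still so for the second after the job is handed in, with the robot touching nothing.
It also fails if it takes over 45 s, if anything falls off the work surface, if the arm or the gripper's body presses on something with over 40 N, if the wrist force passes 120 N, or if a joint passes its speed limit or range.

## Working session

There is one attempt and no reset: what is moved stays moved. The work goes in short steps, Python scripts to look and compute and a shell command to move; the robot and the scene stay as the last step left them, time stands still between calls to the robot, and variables do not carry over. Pictures are saved under pics/ and viewed, at most 10 in all, crops included, and the job is handed in when it is done.

```bash
mkdir -p pics
python3 - <<'E'
from plant import r
import cv2,numpy as np
a=r.capture("scene");b=r.capture("top")
for n,i in(("scene",a),("top",b)):cv2.imwrite(f"pics/{n}0.png",i[:,:,::-1])
cv2.imwrite("pics/v0.png",np.vstack([a,b])[:,:,::-1][::1])
for n in("scene","top"):
  p=r.camera_params(n);print(n,p["fx"],p["cx"],p["cy"],(-np.array(p["R"]).T@p["t"]).round(3),np.round(p["R"],3).tolist())
s=r.get_state();print(s)
E
```

```text
scene 476.2252406006142 254.71049462950157 192.6534114176121 [ 0.84  -0.241  0.737] [[0.73, 0.683, -0.009], [0.568, -0.614, -0.548], [-0.38, 0.395, -0.837]]
top 354.60587228703383 248.02042330198216 192.32950466340034 [0.439 0.076 0.704] [[-0.017, -1.0, 0.02], [-0.982, 0.013, -0.19], [0.19, -0.023, -0.982]]
{'time_s': 0.1, 'joints': array([ 8.13084591e+01,  2.05879823e+01,  6.41533522e-01, -1.82521770e-02,
       -7.01359471e+01, -1.65076961e+01]), 'qd': array([-0.06927177, -0.01898947,  0.09440003, -0.0599876 , -0.03195415,
        0.02472326]), 'joint_torque': array([-1.34774891e-03, -5.84164989e+01,  2.93751293e+01,  7.01547056e+00,
        1.01827996e-02, -4.44940827e-05]), 'tcp_pos': array([0.28731419, 0.6106258 , 0.40382628]), 'eef_rot': array([ 1.79916124e+02, -6.96249903e-03, -2.52054461e+01]), 'contact_force': array([0.22735163, 0.33408033, 0.48253766]), 'moment': array([ 0.02729638, -0.01348501, -0.01142205]), 'gripper_force': 0.0, 'gripper_width': 0.08766324894633924}
```

View pics/scene0.png

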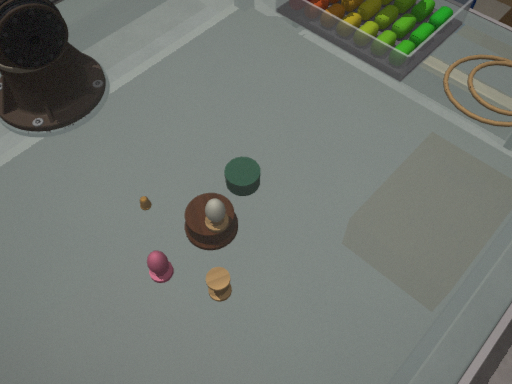

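View pics/top0.png

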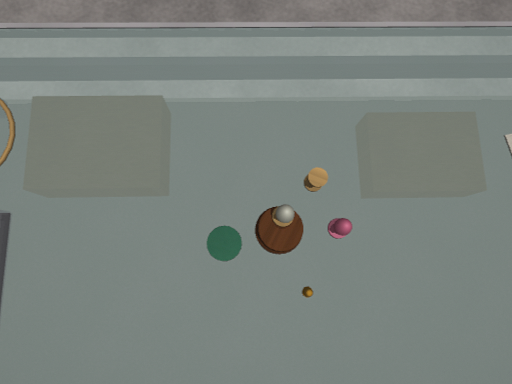

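The white egg is at scene (215,212) and top (284,214), standing on the dark plinth at scene (210,222) and top (280,230). The pink egg at scene (158,265) and top (341,228) is the look-alike, so the white one on the plinth is the target. The tin is at top (224,243), the spool at (317,180) and the thimble at (308,292).

```bash
cat > h.py <<'E'
import numpy as np,cv2
from plant import r
def ray(n,u,v):
    p=r.camera_params(n);R=np.array(p["R"]);c=-R.T@np.array(p["t"])
    d=R.T@np.array([(u-p["cx"])/p["fx"],(v-p["cy"])/p["fy"],1]);return c,d
def onz(n,u,v,z):
    c,d=ray(n,u,v);return (c+d*(z-c[2])/d[2])
def proj(n,X):
    p=r.camera_params(n);q=np.array(p["R"])@X+p["t"];return np.array([p["fx"]*q[0]/q[2]+p["cx"],p["fy"]*q[1]/q[2]+p["cy"]])
def tri(a,b):
    (c1,d1),(c2,d2)=a,b
    s=np.linalg.lstsq(np.c_[d1,-d2],c2-c1,rcond=None)[0];return (c1+d1*s[0]+c2+d2*s[1])/2,np.linalg.norm(c1+d1*s[0]-c2-d2*s[1])
def blob(m,roi):
    x0,y0,x1,y1=roi;k=np.zeros(m.shape,np.uint8);k[y0:y1,x0:x1]=m[y0:y1,x0:x1]
    cs=cv2.findContours(k,cv2.RETR_EXTERNAL,cv2.CHAIN_APPROX_NONE)[0]
    return max(cs,key=cv2.contourArea)
E
python3 - <<'E'
from h import *
I={n:cv2.imread(f"pics/{n}0.png") for n in("scene","top")}
roi={"scene":(175,185,245,255),"top":(250,198,310,260)}
e={}
for n,i in I.items():
    hsv=cv2.cvtColor(i,cv2.COLOR_BGR2HSV)
    h,s,v=[hsv[:,:,k].astype(int) for k in range(3)]
    w=((s<40)&(v>125)).astype(np.uint8)
    brown=(((h<22)|(h>170))&(s>90)).astype(np.uint8)
    tan=brown*(v>120)
    x0,y0,x1,y1=roi[n]
    for nm,m in(("white",w),("brown",brown),("tan",tan)):
        rr=roi[n] if nm!="white" else ((203,196,228,225) if n=="scene" else (273,202,296,226))
        c=blob(m,rr);M=cv2.moments(c);ctr=(M["m10"]/M["m00"],M["m01"]/M["m00"]);print(n,nm,np.round(ctr,1),cv2.boundingRect(c),cv2.contourArea(c),onz(n,*ctr,{"white":.084,"brown":.03,"tan":.05}[nm]).round(4))
        e[n,nm]=ctr
print(tri(ray("scene",*e["scene","white"]),ray("top",*e["top","white"])))
c=[cv2.resize(I[n][y0-25:y1+25,x0-25:x1+25],(400,400*(y1-y0+50)//(x1-x0+50)),interpolation=cv2.INTER_CUBIC)[:390] for n,(x0,y0,x1,y1) in roi.items()]
k=min(x.shape[0] for x in c)
cv2.imwrite("pics/crop1.png",np.hstack([x[:k] for x in c]))
for n,u,v,z in(("tin",224,243,.036),("spool",317,178,.05),("thimble",308,292,.02),("pink",342,227,.039)):print(n,onz("top",u,v,z).round(3))
E
```

```text
scene white [212.7 205.2] (206, 199, 15, 14) 138.5 [0.511  0.0027 0.084 ]
scene brown [207.6 215.4] (185, 194, 49, 56) 1555.0 [0.4922 0.0026 0.03  ]
scene tan [208.9 224. ] (205, 217, 15, 13) 50.5 [ 0.5154 -0.0142  0.05  ]
top white [286.7 212.6] (281, 206, 13, 14) 121.5 [ 0.5211 -0.0061  0.084 ]
top brown [277.9 232.2] (256, 207, 47, 47) 1426.5 [0.4912 0.0049 0.03  ]
top tan [281.2 222.8] (273, 219, 19, 7) 42.0 [5.069e-01 4.000e-04 5.000e-02]
(array([ 0.51914125, -0.00369237,  0.10046262]), np.float64(0.0005774154223659087))
tin [0.472 0.107 0.036]
spool [ 0.591 -0.071  0.05 ]
thimble [ 0.38  -0.049  0.02 ]
pink [ 0.498 -0.115  0.039]
```

View pics/crop1.png

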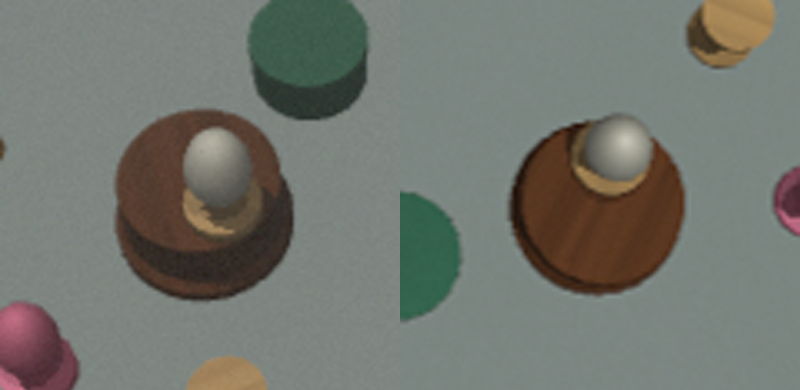

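Enlarged, the white egg on its tan foot stands on the plinth's +x side, at top-crop (618,147) and scene-crop (217,168). It is white and on the plinth, so it is the target. The pink one stands on the counter.

Run:
```python
from h import *
T=lambda x,y:((x-400)/3.636+225-.5,y/3.636+173-.5)
S=lambda x,y:(x/3.333+150-.5,y/3.333+160-.5)
print("plinth",onz("top",*T(602,202),.045),onz("scene",*S(199,180),.045),tri(ray("top",*T(602,202)),ray("scene",*S(199,180))))
print("egg",onz("top",*T(618,147),.084),onz("scene",*S(217.5,168),.084),tri(ray("top",*T(618,147)),ray("scene",*S(217.5,168))))
print("foot",onz("top",*T(611,157),.054),onz("scene",*S(222.5,203),.054))
from scipy.spatial.transform import Rotation as Ro
R=Ro.from_euler("xyz",r.get_state()["eef_rot"],degrees=True).as_matrix();print(R.round(3))
# fitted: fits of plinth top via outline
```

```text
plinth [0.49758015 0.00231697 0.045     ] [0.49880429 0.00180278 0.045     ] (array([0.49784405, 0.0022669 , 0.04328735]), np.float64(0.00035878620813858156))
egg [ 0.52065285 -0.00204189  0.084     ] [ 0.51975881 -0.00122044  0.084     ] (array([ 0.52047917, -0.0018157 ,  0.08552303]), np.float64(8.875673195238023e-05))
foot [ 0.51954972 -0.00205477  0.054     ] [ 0.52135877 -0.00263795  0.054     ]
[[ 0.905 -0.426 -0.001]
 [-0.426 -0.905 -0.001]
 [ 0.     0.001 -1.   ]]
```

```bash
cat >> h.py <<'E'
from scipy.spatial.transform import Rotation as Ro
def plan(tip,yaw=-10.,tilt=20.):
    s=r.get_state();R0=Ro.from_euler("xyz",s["eef_rot"],degrees=True);p0=np.array(s["tcp_pos"])
    R1=Ro.from_euler("z",yaw,degrees=True)*Ro.from_euler("x",180,degrees=True)*Ro.from_euler("y",-tilt,degrees=True)
    p1=np.array(tip)-R1.apply([0,0,r.tips_ahead])
    print("t",round(s["time_s"],2),"tip now",(p0+R0.apply([0,0,r.tips_ahead])).round(4),"F",s["contact_force"].round(2))
    print("shift",R0.inv().apply(p1-p0).round(4),"rot",(R0.inv()*R1).as_rotvec(degrees=True).round(2),"tcp1",p1.round(3))
    print("tool axes rows x,y,z",R0.as_matrix().T.round(3).tolist())
E
python3 -c "
from h import *
plan([0.575,-0.012,0.16])"
```

```text
t 0.1 tip now [0.2872 0.6104 0.2257] F [0.23 0.33 0.48]
shift [0.5842 0.4247 0.0772] rot [ -2.57 -19.88 -15.07] tcp1 [ 0.635 -0.023  0.327]
tool axes rows x,y,z [[0.905, -0.426, 0.0], [-0.426, -0.905, 0.001], [-0.001, -0.001, -1.0]]
```

```bash
python3 -m pendant '[[[0.04,0.029,0,0,0,0,-1],[0.08,0.058,0,0,0,0,-1],[0.12,0.087,0,0,0,0,-1],[0.16,0.116,0,0,0,0,-1],[0.2,0.145,0,0,0,0,-1]]]' 10 && python3 -m pendant '[[[0.04,0.029,0,0,0,0,-1],[0.08,0.058,0,0,0,0,-1],[0.12,0.087,0,0,0,0,-1],[0.16,0.116,0,0,0,0,-1],[0.2,0.145,0,0,0,0,-1]]]'; python3 -c "
from h import *
plan([0.575,-0.012,0.16])"
```

```text
time_s: 0.6
tcp_pos: [0.4071, 0.3925, 0.4044]
eef_rot: [180.0, 0.0, -25.2]
contact_force: [0.8, -0.0, -0.7]
gripper_width: 0.0531
gripper_force: 0.0
time_s: 1.1
tcp_pos: [0.5263, 0.1761, 0.4046]
eef_rot: [-180.0, 0.0, -25.2]
contact_force: [0.5, 0.7, 0.6]
gripper_width: 0.0132
gripper_force: 0.0
t 1.1 tip now [0.5263 0.1761 0.2265] F [0.53 0.71 0.58]
shift [0.1829 0.1336 0.0773] rot [ -2.65 -19.88 -15.02] tcp1 [ 0.635 -0.023  0.327]
tool axes rows x,y,z [[0.905, -0.425, -0.0], [-0.425, -0.905, -0.0], [-0.0, 0.0, -1.0]]
```

```bash
python3 -m pendant '[[[0.037,0.027,0.01,-0.5,-4,-3,-1],[0.074,0.054,0.03,-1,-8,-6,-1],[0.11,0.08,0.045,-1.6,-12,-9,-1],[0.147,0.107,0.06,-2.1,-16,-12,-1],[0.183,0.134,0.077,-2.65,-19.9,-15,-1]]]'; python3 -m pendant '[[[0,0,0,0,0,0,-1],[0,0,0,0,0,0,-1]]]'
python3 - <<'E'
from h import *
plan([0.57,-0.012,0.10])
a=r.capture("wrist");b=r.capture("scene")
cv2.imwrite("pics/w1.png",a[:,:,::-1])
cv2.imwrite("pics/s1.png",b[:,:,::-1])
E
```

```text
time_s: 1.6
tcp_pos: [0.6352, -0.023, 0.3271]
eef_rot: [-179.9, 20.2, -9.9]
contact_force: [0.8, 1.5, 1.1]
gripper_width: 0.0005
gripper_force: 0.0
time_s: 1.8
tcp_pos: [0.6347, -0.0224, 0.3254]
eef_rot: [179.9, 20.2, -10.2]
contact_force: [-0.7, 0.2, 0.0]
gripper_width: 0.0004
gripper_force: 0.0
t 1.8 tip now [ 0.5741 -0.0118  0.1583] F [-0.67  0.24  0.04]
shift [0.0157 0.0009 0.0561] rot [ 0.    0.2  -0.23] tcp1 [ 0.63  -0.023  0.267]
tool axes rows x,y,z [[0.924, -0.167, -0.345], [-0.177, -0.984, 0.001], [-0.34, 0.06, -0.939]]
```

View pics/w1.png

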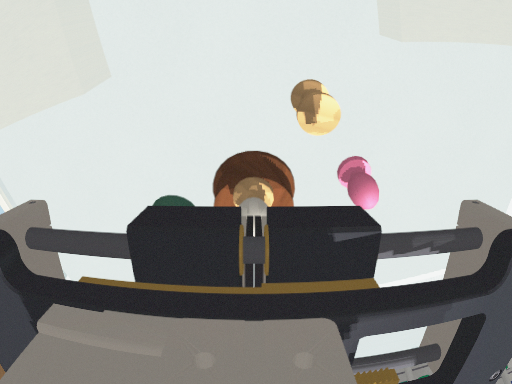

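The wrist view shows the egg's foot at (253,192), just ahead of the shut fingertips at (255,240). The pink look-alike at (360,180) is clear. I'll reduce the tilt to 8° so the fingertip corners stay within the foot's 9 mm.

```bash
python3 -c "
from h import *
plan([0.568,-0.0105,0.0485],-10,8)"
```

```text
t 1.9 tip now [ 0.5743 -0.0101  0.1605] F [-0.26 -0.15  0.64]
shift [-0.0045  0.0015  0.1113] rot [-1.000e-02  1.198e+01 -5.000e-02] tcp1 [ 0.592 -0.015  0.225]
tool axes rows x,y,z [[0.925, -0.164, -0.342], [-0.174, -0.985, 0.0], [-0.336, 0.06, -0.94]]
```

```bash
python3 -m pendant '[[[0,0,0,0,6,0,-1],[0,0,0.03,0,12,0,-1],[-0.002,0.0015,0.06,0,12,0,-1],[-0.0045,0.0015,0.09,0,12,0,-1],[-0.0045,0.0015,0.111,0,12,0,-1]]]'; python3 -m pendant '[[[0,0,0,0,0,0,-1],[0,0,0,0,0,0,-1]]]'
python3 - <<'E'
from h import *
plan([0.56,-0.009,0.0485],-10,8)
b=r.capture("scene");t=r.capture("top")
cv2.imwrite("pics/s2.png",b[:,:,::-1]);cv2.imwrite("pics/t2.png",t[:,:,::-1])
f=lambda i,x,y:cv2.resize(i[y:y+100,x:x+100],(400,400),interpolation=cv2.INTER_CUBIC)
cv2.imwrite("pics/c2.png",np.hstack([f(b,165,165),f(t,235,170)])[:,:,::-1])
E
```

```text
time_s: 2.4
tcp_pos: [0.5908, -0.0136, 0.2254]
eef_rot: [-179.9, 7.9, -9.9]
contact_force: [0.8, -0.1, -0.2]
gripper_width: 0.0007
gripper_force: 0.0
time_s: 2.6
tcp_pos: [0.593, -0.0141, 0.2267]
eef_rot: [-180.0, 7.9, -9.9]
contact_force: [0.2, -0.4, 0.7]
gripper_width: 0.0002
gripper_force: 0.0
t 2.6 tip now [ 0.5689 -0.0098  0.0503] F [ 0.21 -0.41  0.69]
shift [-0.0082  0.0007  0.003 ] rot [-0.02 -0.11  0.08] tcp1 [ 0.584 -0.013  0.225]
tool axes rows x,y,z [[0.976, -0.171, -0.137], [-0.172, -0.985, -0.001], [-0.135, 0.024, -0.991]]
```

View pics/c2.png

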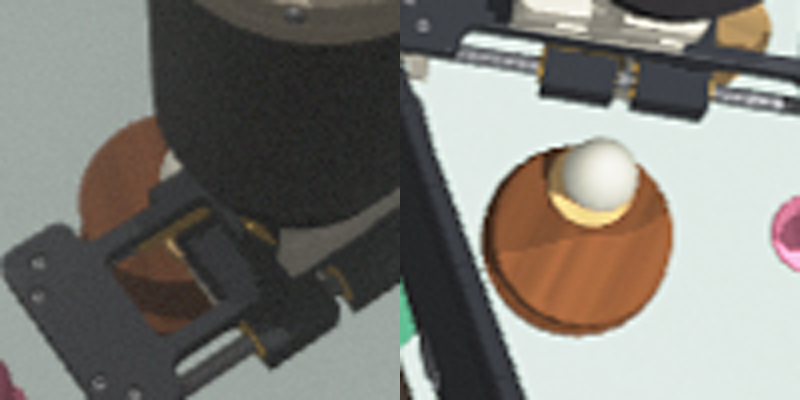

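The top crop shows the egg at (600,175) and the plinth top centred near (581,233). The gripper is in line on the far side, so the top view stays usable. Next I close most of the gap.

```bash
cat >> h.py <<'E'
P0=np.array([.498,.002])
def look(name):
    s=r.get_state();t=r.capture("top")[:,:,::-1].copy();cv2.imwrite(f"pics/{name}.png",t)
    hsv=cv2.cvtColor(t,cv2.COLOR_BGR2HSV).astype(int)
    m=((hsv[:,:,1]<45)&(hsv[:,:,2]>105)).astype(np.uint8)
    b=cv2.dilate(((hsv[:,:,1]>90)).astype(np.uint8),np.ones((3,3)))
    c=blob(cv2.morphologyEx(m,cv2.MORPH_OPEN,np.ones((5,5),np.uint8)),(270,203,298,240))
    (u,v),rad=cv2.minEnclosingCircle(c)
    e=onz("top",u,v,.084)[:2]
    print("egg px",round(u,1),round(v,1),"rad",round(rad,1),"world",e.round(4),"off mm",((e-P0)*1e3).round(1),"F",s["contact_force"].round(2))
    plan([*e,.0485],-10,8)
E
python3 -c "
from h import *
look('t3')"; python3 -m pendant '[[[-0.004,0,0.0005,0,0,0,-1],[-0.008,0,0.0011,0,0,0,-1],[-0.012,0,0.0016,0,0,0,-1],[-0.014,0,0.0019,0,0,0,-1],[-0.014,0,0.0019,0,0,0,-1]]]'; python3 -c "
from h import *
look('t4')"
```

```text
egg px 283.5 208.0 rad 14.4 world [ 0.5295 -0.0007] off mm [31.5 -2.7] F [-0.04 -0.    0.47]
t 2.75 tip now [ 0.5696 -0.0103  0.0503] F [ 0.88 -0.39  0.99]
shift [-0.0401 -0.0027  0.0074] rot [-0.06 -0.16  0.01] tcp1 [ 0.554 -0.005  0.225]
tool axes rows x,y,z [[0.976, -0.172, -0.136], [-0.174, -0.985, -0.001], [-0.134, 0.025, -0.991]]
time_s: 3.25
tcp_pos: [0.5783, -0.0128, 0.2251]
eef_rot: [180.0, 8.0, -10.0]
contact_force: [1.1, 0.2, 0.2]
gripper_width: 0.0001
gripper_force: 0.0
egg px 285.0 212.5 rad 9.7 world [ 0.5214 -0.003 ] off mm [23.4 -5. ] F [1.05 0.18 0.25]
t 3.3 tip now [ 0.5541 -0.0085  0.0487] F [ 0.5  -0.17  0.03]
shift [-0.0328  0.0003  0.0048] rot [ 0.    0.02 -0.04] tcp1 [ 0.546 -0.007  0.225]
tool axes rows x,y,z [[0.975, -0.173, -0.139], [-0.174, -0.985, 0.0], [-0.137, 0.024, -0.99]]
```

```bash
python3 -m pendant '[[[-0.002,0,0.0003,0,0,0,-1],[-0.004,0,0.0006,0,0,0,-1],[-0.006,0,0.0008,0,0,0,-1],[-0.008,0,0.0011,0,0,0,-1],[-0.010,0,0.0014,0,0,0,-1]]]'
python3 - <<'E'
from h import *
look('t5')
t=cv2.imread('pics/t5.png');cv2.imwrite("pics/c5.png",cv2.resize(t[180:260,230:330],(800,600),interpolation=cv2.INTER_CUBIC))
E
```

```text
time_s: 3.8
tcp_pos: [0.5686, -0.011, 0.225]
eef_rot: [-180.0, 8.0, -10.0]
contact_force: [-0.5, -0.4, 0.4]
gripper_width: 0.0005
gripper_force: 0.2
egg px 284.5 216.0 rad 9.0 world [ 0.5152 -0.0019] off mm [17.2 -3.9] F [-0.52 -0.41  0.44]
t 3.85 tip now [ 0.5438 -0.0066  0.0486] F [-0.16 -0.31 -1.09]
shift [-0.0288  0.0004  0.0042] rot [-0.    0.03 -0.04] tcp1 [ 0.54  -0.006  0.225]
tool axes rows x,y,z [[0.975, -0.173, -0.14], [-0.174, -0.985, 0.0], [-0.137, 0.024, -0.99]]
```

View pics/c5.png

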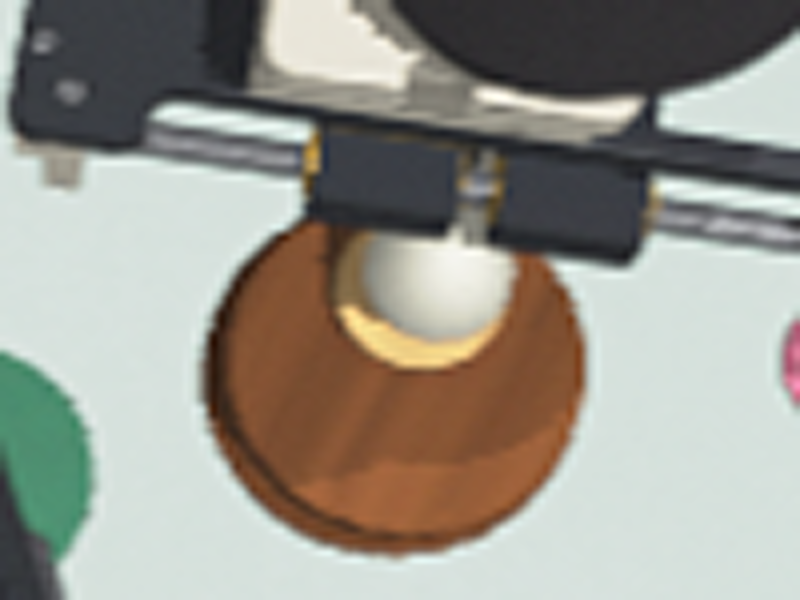

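Contact is clean. In the crop the foot's front edge is at (422,368), the plinth top's front edge is near (403,537), and the egg is upright. I'll push 10 mm more.

```bash
cat >> h.py <<'E'
def foot(name):
    s=r.get_state();t=r.capture("top")[:,:,::-1].copy();cv2.imwrite(f"pics/{name}.png",t)
    hsv=cv2.cvtColor(t,cv2.COLOR_BGR2HSV).astype(int)
    tan=((hsv[:,:,0]>10)&(hsv[:,:,0]<28)&(hsv[:,:,1]>60)&(hsv[:,:,2]>185)).astype(np.uint8)
    c=blob(tan,(262,205,304,255));x,y,w,h=cv2.boundingRect(c);pts=c[:,0]
    fr=onz("top",x+w/2-.5,y+h-.5,.045);l=onz("top",x-.5,y,.05);rr=onz("top",x+w-.5,y,.05)
    print("tan",(x,y,w,h),"foot centre x",(fr[0]+.02).round(4),"front y",fr[1].round(4),"l/r y",l[1].round(4),rr[1].round(4))
    plan([*P0,.0485],-10,8)
    cv2.imwrite(f"pics/c_{name}.png",cv2.resize(t[185:260,235:335],(800,600),interpolation=cv2.INTER_CUBIC))
E
python3 -c "
from h import *
print(onz('top',282.25,228.6,.045)+[.02,0,0],onz('top',279.9,251.1,.045)+[.042,0,0],onz('top',230+222/8-.5,227,.045),onz('top',230+585/8-.5,227,.045))
foot('t6')"; python3 -m pendant '[[[-0.002,0,0.0003,0,0,0,-1],[-0.004,0,0.0006,0,0,0,-1],[-0.006,0,0.0008,0,0,0,-1],[-0.008,0,0.0011,0,0,0,-1],[-0.010,0,0.0014,0,0,0,-1]]]'; python3 -c "
from h import *
foot('t7')"
```

```text
[ 0.51650413 -0.00173912  0.045     ] [0.49727449 0.00407101 0.045     ] [0.50020782 0.04474406 0.045     ] [ 0.49888392 -0.03991181  0.045     ]
tan (272, 221, 20, 8) foot centre x 0.5167 front y -0.0003 l/r y 0.0183 -0.0189
t 3.9 tip now [ 0.5439 -0.0067  0.0487] F [-0.54  0.24 -0.39]
shift [-0.0463 -0.0005  0.0067] rot [-0.    0.02 -0.04] tcp1 [ 0.522 -0.002  0.225]
tool axes rows x,y,z [[0.975, -0.173, -0.14], [-0.174, -0.985, 0.0], [-0.137, 0.024, -0.99]]
time_s: 4.4
tcp_pos: [0.5586, -0.0092, 0.225]
eef_rot: [180.0, 8.0, -10.0]
contact_force: [1.0, 0.4, 0.6]
gripper_width: 0.0004
gripper_force: 0.3
tan (271, 225, 20, 10) foot centre x 0.5056 front y 0.0019 l/r y 0.0204 -0.0167
t 4.45 tip now [ 0.5338 -0.0049  0.0487] F [ 0.32 -0.35  0.09]
shift [-0.0362 -0.0005  0.0053] rot [-0.    0.03 -0.04] tcp1 [ 0.522 -0.002  0.225]
tool axes rows x,y,z [[0.975, -0.173, -0.14], [-0.174, -0.985, 0.0], [-0.138, 0.024, -0.99]]
```

View pics/c_t7.png

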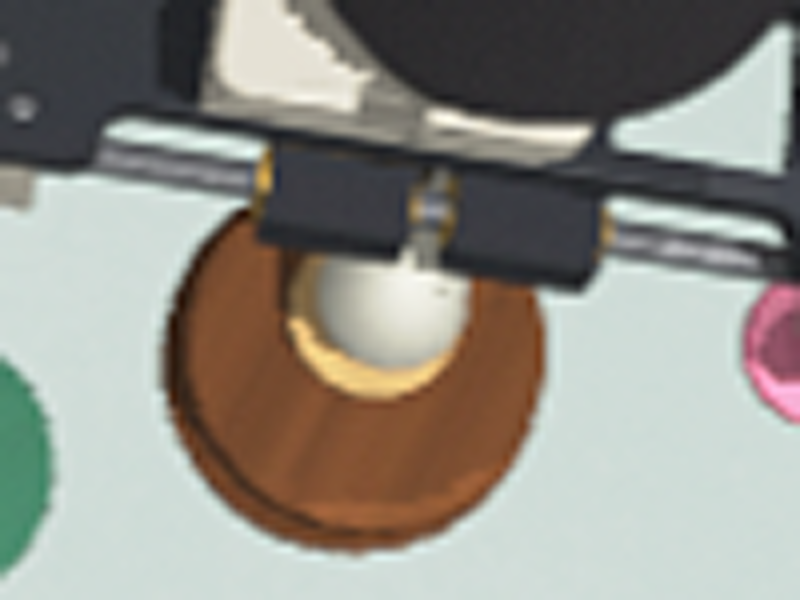

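The egg is upright. The foot is centred near crop (375,310) and its front edge is at row 398, against the plinth front at about 533. It needs about 8–9 mm more, so I'll push 7 mm, back off and look.

```bash
python3 -m pendant '[[[-0.002,0,0.0003,0,0,0,-1],[-0.004,0,0.0006,0,0,0,-1],[-0.006,0,0.0008,0,0,0,-1],[-0.007,0,0.001,0,0,0,-1],[-0.007,0,0.001,0,0,0,-1]]]';python3 -m pendant '[[[0.005,0,-0.0007,0,0,0,-1],[0.02,0,-0.0028,0,0,0,-1],[0.04,0,-0.0056,0,0,0,-1],[0.04,0,-0.0056,0,0,0,-1]]]'
python3 - <<'E'
from h import *
foot('t8')
b=r.capture("scene");t=cv2.imread("pics/t8.png")
f=lambda i,x,y:cv2.resize(i[y:y+66,x:x+66],(400,400),interpolation=cv2.INTER_CUBIC)
cv2.imwrite("pics/c8.png",np.hstack([f(b[:,:,::-1],175,182),f(t,248,195)]))
E
```

```text
time_s: 4.95
tcp_pos: [0.5516, -0.008, 0.225]
eef_rot: [180.0, 8.0, -10.0]
contact_force: [-0.2, 0.4, 0.3]
gripper_width: 0.0004
gripper_force: 0.0
time_s: 5.35
tcp_pos: [0.5937, -0.0153, 0.2248]
eef_rot: [180.0, 7.9, -10.0]
contact_force: [-0.9, 0.3, -0.5]
gripper_width: 0.0003
gripper_force: 0.0
tan (271, 229, 22, 10) foot centre x 0.4982 front y 0.0003 l/r y 0.0206 -0.0201
t 5.4 tip now [ 0.568  -0.011   0.0482] F [-0.8  -0.38  0.16]
shift [-0.0706 -0.0005  0.0096] rot [ 0.    0.03 -0.08] tcp1 [ 0.522 -0.002  0.225]
tool axes rows x,y,z [[0.975, -0.173, -0.14], [-0.175, -0.985, 0.0], [-0.138, 0.024, -0.99]]
```

View pics/c8.png

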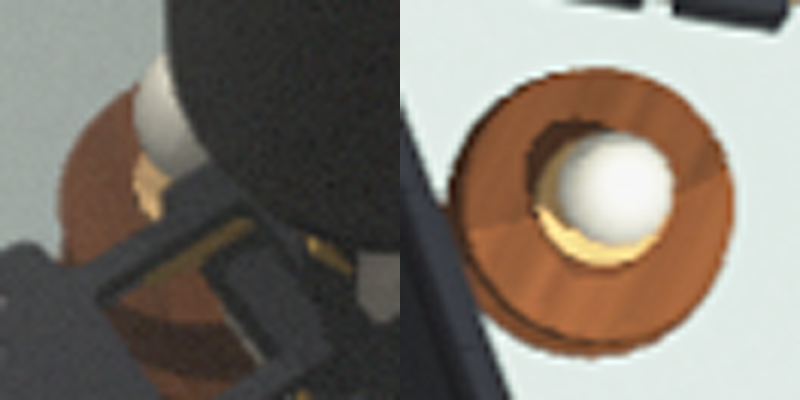

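In the top crop the egg is upright with its foot centred near (603,204), and the plinth top near (598,202). Next I fit circles of known radius to the edges to put a number on it.

```bash
cat >> h.py <<'E'
from scipy.optimize import least_squares
def cfit(pts,z,rad,c0):
    W=np.array([onz("top",u,v,z)[:2] for u,v in pts])
    s=least_squares(lambda c:np.linalg.norm(W-c,axis=1)-rad,c0,loss="soft_l1",f_scale=.0005)
    return s.x,np.sqrt(np.mean(s.fun**2))
def fits(f):
    t=cv2.resize(cv2.imread(f),None,fx=4,fy=4,interpolation=cv2.INTER_CUBIC)
    hsv=cv2.cvtColor(t,cv2.COLOR_BGR2HSV).astype(int);h,s,v=hsv[:,:,0],hsv[:,:,1],hsv[:,:,2]
    C=proj("top",np.array([*P0,.045]));px=lambda x:(x+.5)/4-.5
    out=[];ang=np.radians
    # plinth: outer saturation edge on the upper/right arc, where the skirt is hidden
    pp=[];ff=[]
    for a in np.arange(-110,21,3):
        for q in np.arange(28,16,-.25):
            u,w=C+q*np.array([np.cos(ang(a)),np.sin(ang(a))])
            i,j=int(round((w+.5)*4-.5)),int(round((u+.5)*4-.5))
            if s[i,j]>70: pp.append((u,w));break
    for a in np.arange(35,166,4):
        for q in np.arange(17,5,-.25):
            u,w=C+q*np.array([np.cos(ang(a)),np.sin(ang(a))])
            i,j=int(round((w+.5)*4-.5)),int(round((u+.5)*4-.5))
            if v[i,j]>190: ff.append((u,w));break
    p,e1=cfit(pp,.045,.042,P0);g,e2=cfit(ff,.047,.020,P0)
    print("plinth",p.round(4),e1.round(4),len(pp),"foot",g.round(4),e2.round(4),len(ff),"diff mm",((g-p)*1e3).round(2))
E
python3 -c "
from h import *
fits('pics/t8.png')"
```

```text
plinth [0.4973 0.0022] 0.0003 44 foot [0.4987 0.0005] 0.0002 33 diff mm [ 1.36 -1.67]
```

The fit puts the foot 2.1 mm off, at (+1.4, −1.7) mm. One more small tap along (-0.63, 0.77) should fix it, so I'll re-yaw to −51°.

```bash
python3 -c "
from h import *
plan([0.4987+.05*.63,0.0005-.05*.777,.0487],-51,8)"
```

```text
t 5.45 tip now [ 0.567  -0.011   0.0481] F [-0.29 -1.1  -0.49]
shift [-0.0374  0.0497  0.0047] rot [ 5.74  0.06 40.52] tcp1 [ 0.546 -0.058  0.225]
tool axes rows x,y,z [[0.975, -0.173, -0.14], [-0.175, -0.985, 0.0], [-0.138, 0.024, -0.99]]
```

```bash
python3 -m pendant '[[[0,0.015,0,1.1,0,8,-1],[0,0.03,0,2.3,0,16,-1],[-0.006,0.045,0.001,3.4,0,24,-1],[-0.022,0.05,0.003,4.5,0,32,-1],[-0.037,0.05,0.0047,5.7,0,40.2,-1]]]';python3 -m pendant '[[[0,0,0,0,0,0,-1],[0,0,0,0,0,0,-1]]]'; python3 -c "
from h import *
d=np.array([.63,-.777])
plan([*(np.array([.4987,.0005])+.0295*d),.0487],-51,8)
foot('t9');fits('pics/t9.png')"
```

```text
time_s: 5.95
tcp_pos: [0.5448, -0.0585, 0.2251]
eef_rot: [180.0, 8.1, -51.1]
contact_force: [-0.2, -0.1, 0.3]
gripper_width: 0.0006
gripper_force: 0.0
time_s: 6.15
tcp_pos: [0.546, -0.0578, 0.2259]
eef_rot: [-179.9, 8.0, -50.5]
contact_force: [0.1, 0.2, 1.1]
gripper_width: 0.0005
gripper_force: 0.0
t 6.15 tip now [ 0.5303 -0.0385  0.0495] F [0.14 0.18 1.08]
shift [-0.0204 -0.0002  0.0037] rot [0.01 0.   0.54] tcp1 [ 0.533 -0.042  0.225]
tool axes rows x,y,z [[0.63, -0.764, -0.139], [-0.771, -0.637, -0.001], [-0.088, 0.108, -0.99]]Traceback (most recent call last):
  File "<string>", line 5, in <module>
    foot('t9');fits('pics/t9.png')
    ~~~~^^^^^^
  File "h.py", line 40, in foot
    c=blob(tan,(262,205,304,255));x,y,w,h=cv2.boundingRect(c);pts=c[:,0]
  File "h.py", line 16, in blob
    return max(cs,key=cv2.contourArea)
ValueError: max() iterable argument is empty
```

```bash
python3 -m pendant '[[[-0.006,0,0.0009,0,0,0,-1],[-0.012,0,0.0017,0,0,0,-1],[-0.016,0,0.0023,0,0,0,-1],[-0.018,0,0.0026,0,0,0,-1],[-0.0195,0,0.0028,0,0,0,-1]]]';python3 -m pendant '[[[-0.001,0,0.00015,0,0,0,-1],[-0.002,0,0.0003,0,0,0,-1],[-0.003,0,0.0004,0,0,0,-1],[-0.0037,0,0.0005,0,0,0,-1],[-0.0037,0,0.0005,0,0,0,-1]]]';python3 -m pendant '[[[0.004,0,-0.0006,0,0,0,-1],[0.02,0,-0.0028,0,0,0,-1],[0.05,0,-0.007,0,0,0,-1],[0.07,0,-0.04,0,0,0,-1],[0.07,0,-0.08,0,0,0,-1]]]'; python3 -c "
from h import *
plan([0.57,-.12,.2],-51,8)"
```

```text
time_s: 6.7
tcp_pos: [0.5336, -0.0422, 0.2254]
eef_rot: [-180.0, 8.0, -50.6]
contact_force: [-0.9, -1.1, -0.8]
gripper_width: 0.0003
gripper_force: 0.0
time_s: 7.2
tcp_pos: [0.5313, -0.0397, 0.2254]
eef_rot: [-180.0, 8.0, -50.6]
contact_force: [0.9, 0.3, 0.2]
gripper_width: 0.0006
gripper_force: 0.1
time_s: 7.7
tcp_pos: [0.5834, -0.1045, 0.2935]
eef_rot: [179.8, 8.1, -50.8]
contact_force: [0.6, 0.6, 1.1]
gripper_width: 0.0005
gripper_force: 0.0
t 7.7 tip now [ 0.567  -0.0853  0.1172] F [0.6  0.62 1.14]
shift [ 0.0163  0.0206 -0.086 ] rot [0.23 0.14 0.22] tcp1 [ 0.586 -0.139  0.376]
tool axes rows x,y,z [[0.626, -0.767, -0.142], [-0.774, -0.633, 0.003], [-0.092, 0.108, -0.99]]
```

```bash
python3 -m pendant '[[[0.01,0,-0.04,0,0,0,-1],[0.03,0,-0.08,0,0,0,-1],[0.06,0.02,-0.11,0,0,0,-1],[0.09,0.04,-0.12,0,0,0,-1],[0.12,0.05,-0.13,0,0,0,-1]]]'
python3 - <<'E'
from h import *
b=r.capture("scene");t=r.capture("top")[:,:,::-1];cv2.imwrite("pics/t10.png",t)
f=lambda i,x,y:cv2.resize(i[y:y+130,x:x+130],(400,400),interpolation=cv2.INTER_CUBIC)
cv2.imwrite("pics/c10.png",np.hstack([f(b[:,:,::-1],130,160),f(t,220,168)]))
try: fits('pics/t10.png')
except Exception as e: print(e)
E
```

```text
time_s: 8.2
tcp_pos: [0.6303, -0.2425, 0.4084]
eef_rot: [-179.9, 7.9, -50.7]
contact_force: [0.2, -0.0, -0.6]
gripper_width: 0.0002
gripper_force: 0.0
operands could not be broadcast together with shapes (0,) (2,)
```

View pics/c10.png

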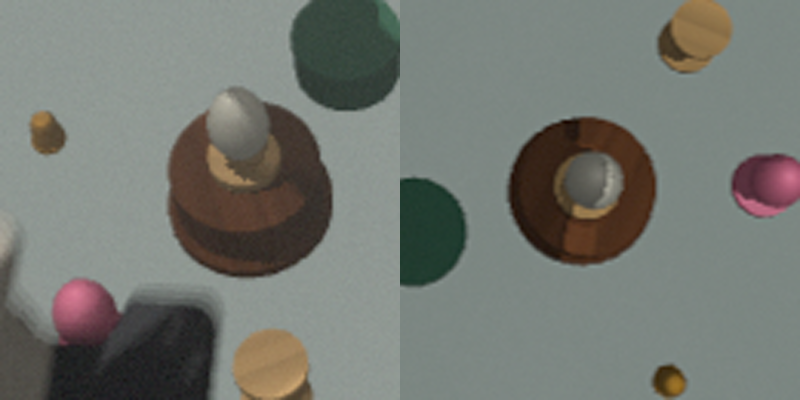

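The egg is upright and central: in the top crop its foot is near (585,187) and the plinth near (583,190). The other items stand where they were. I'll check this with a darker threshold.

```bash
python3 -m pendant '[[[0,0,0,0,0,0,-1],[0,0,0,0,0,0,-1],[0,0,0,0,0,0,-1]]]'; sed -i 's/v\[i,j\]>190/v[i,j]>TH/;s/def fits(f)/def fits(f,TH=190,TS=70)/;s/s\[i,j\]>70/s[i,j]>TS/' h.py
python3 - <<'E'
from h import *
t=r.capture("top")[:,:,::-1];cv2.imwrite("pics/t11.png",t)
for TH in(105,115,125):fits('pics/t11.png',TH,80)
t0=cv2.imread("pics/top0.png")
for n,(x0,y0,x1,y1) in dict(tin=(195,215,249,270),spool=(300,160,335,200),thimble=(295,280,322,305),pink=(325,212,360,245)).items():
    for i in(t0,t):
        s=cv2.cvtColor(i,cv2.COLOR_BGR2HSV)[:,:,1]
        x=cv2.moments(blob((s>70).astype(np.uint8),(x0,y0,x1,y1)));print(n,round(x["m10"]/x["m00"],1),round(x["m01"]/x["m00"],1),end=" | ")
print()
E
```

```text
time_s: 8.6
tcp_pos: [0.6303, -0.239, 0.4067]
eef_rot: [-180.0, 8.0, -50.6]
contact_force: [-0.8, -0.2, -0.3]
gripper_width: 0.0004
gripper_force: 0.0
plinth [0.4973 0.0024] 0.0003 44 foot [0.4981 0.0013] 0.0013 26 diff mm [ 0.77 -1.12]
plinth [0.4973 0.0024] 0.0003 44 foot [0.4984 0.0015] 0.0014 26 diff mm [ 1.13 -0.97]
plinth [0.4973 0.0024] 0.0003 44 foot [0.4987 0.0016] 0.0023 26 diff mm [ 1.38 -0.89]
tin 223.7 243.0 | tin 223.6 242.9 | spool 315.6 178.9 | spool 315.5 178.9 | thimble 307.1 291.7 | thimble 307.1 291.6 | pink 339.3 227.5 | pink 339.3 227.5 |
```

```bash
python3 -c "
from plant import r
print(r.close_job())"
```

```text
the job is handed in; nothing more can be done
None
```

The egg stands upright about 1.5 mm from the plinth's centre by camera measurement, the spool, thimble, tin and pink look-alike have not moved, the hand is clear, and the job was handed in at about 9 s.

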